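# Stir a kettle with its lid crank and take its temperature

## Robot

A 6-joint arm with a two-finger parallel gripper is mounted at the origin on a cart in front of the work surface, level with it; the furniture and walls round the work are solid. World frame = base frame: x ahead of the robot, y to its left, z up, the work surface at z = 0. Lengths are in mm, angles in rad, forces in N, time in s.
With the tool pointing down it reaches from about 250 to 775 mm from the base axis. Payload 4 kg.
Tool frame: the origin (TCP) lies on the centre line of the jaws, within the pads' length; the fingertips stand 11 mm ahead of it and the grasp point (between the pads) lies 8 mm behind it; z points along the fingers, y is the line along which they close (so a half turn about z gives the same grasp; the last joint's range is limited). The gripper opens to 85 mm and grips with 20 to 120 N. Pads are 22 mm wide; open, the fingers measure 114 mm over their backs; the gripper's body (76 mm by 85 mm) begins 54 mm behind the grasp point. The pads swing forward as they close: fully open they stand 13 mm farther back than shut.
Start: joints at [1.012, 0.087, 1.371, -0, 1.684, -0.103], TCP at [242.11, 493.862, 242.341] pointing down, gripper open.
Joint ranges: [-3.1, 3.1], [-0.76, 2.03], [0.27, 2.55], [-1.08, 4.22], [0.17, 2.65], [-2.57, 2.57]. Speed limits (rad/s): [2.79, 2.79, 3.14, 3.14, 3.14, 3.14].

## Interface

Orientations are given as [roll, pitch, yaw] about the fixed x, y, z axes, in that order (R = Rz(yaw) Ry(pitch) Rx(roll)).
In Python, from station import manip, vision gives the robot as it stands.
- The arm moves only by the shell command python3 -m crank 'ROWS'. ROWS is JSON, a list of rows, each an object with "travel": the shift along the world's x, y, z scaled (see below), a list of three; "twist": the turn about the world's z scaled (see below); "grip": the opening, from 0 (shut) to 1 (fully open). In form: [{"travel": [dx, dy, dz], "twist": twist, "grip": grip}, ...]. A call has 1 to 20 rows; each row shifts and turns the commanded pose from where the row before left it; what a row does not reach is not made up. The controller multiplies each number of a shift by 0.06 m and each number of a turn by 1.5 rad. A row lasts 1/8 s, in which the tool goes at most 62.5 mm and 10.7 degrees, less where a joint would pass 70% of its speed; a pose out of reach is approached as far as the arm can. A call with a number of a shift or a turn outside -1 to 1 is refused whole. A call with a gripper value outside its range is refused whole. The fingers move at their own pace and stop on an object; the grip force is fixed at half the most. Time passes only in rows, so rows that do not move let the fingers close. It gives the time, the measured TCP pose, the force, the opening and the grip force at its end, in the units of the state.
- manip.get_obs(): the state, without advancing time (a new reading comes with each control period).
- vision.capture(name): name is "scene" or "side" or "wrist"; returns a dict with "frame" (420x560x3 uint8, red, green, blue), "fx", "fy", "cx", "cy" (pixels), "k1" (the pictures are not rectified: a ray, as slopes to the right and down, at radius r is drawn at 1 + k1 r^2 times it, then the intrinsics apply), "R" (3x3) and "t" (3): a world point X has camera coordinates R X + t. Camera axes: x right, y down, z forward; pixel columns grow to the right and rows downward; lengths in mm; the calibration is good to about 2 mm. A picture is of the moment at which its call begins. There is no depth.
- manip.close_job(): hands the job in; it is judged then, once.
Trained networks look in a picture, given as the dict that the camera call returned (one of the last four; its "shot" number tells which), for a name from the list of things; names that differ only in an ending like _2 or _b are one class to them, and where a whole thing is asked for, a point or a joint stands for the part that bears it (a point fixed in the world has none). Each returns a list of dicts, best first, with "score" (0 to 1); they miss things now and then, are a little off and sometimes report something else, mostly with a low value. They report only what shows in the picture. A call takes as long as a camera call.
- vision.recognise(target, picture): "position" ([x, y, z] in mm, in the coordinates of the camera as it stood for that picture, good to about 4 mm: the middle of the surface that is visible of it).
The state is a dict: "time_s": time; "joint_pos": joint angles; "qvel": joint speeds; "joint_efforts": joint torques, N m; "position": TCP position; "eef_rot": TCP orientation; "ft_force": force on the tool from outside, world axes, zero at the start; "wrist_torque": the same for the moment, N m; "gripper_width": finger opening in mm; "gripper_force": force on a finger pad.
Only numpy, scipy, OpenCV 4.12 (cv2) and the standard library are available. Lean on these libraries where they do the work, as an engineer would, in place of code of your own. Each camera call takes 0.05 s, during which the arm holds its last target. There are 200 camera calls.

## Task

The lidded stirring kettle is to have its temperature taken: first turn the crank on its lid clockwise (seen from above) through at least one full turn and on until its knob stands straight opposite the black probe port, out of the way. Then draw the red probe thermometer up out of its wooden stand and lower it, upright, through the middle of the port until the black ring on its stem is level with the port's mouth; stem and head must never touch the port or the rest of the kettle, which would spoil the reading. Finish with the gripper still holding the thermometer there, still and centred, and leave the other things on the worktop where they are.

Things in the scene. Friction and masses are not known exactly. Their poses are not given: they have to be found in the camera images.
- kettle: steel pot, 166 mm across, with domed lid (172 mm across, rim 89, middle 94 mm above the worktop) and two loop handles, on a cork mat; full, heavy, does not move. Origin: on the worktop under the pot's axis; z up; port towards -x, loop handles towards +y and -y, reaching 116 mm out. The flat crank arm turns about the pot's axis, its top 123 mm above the worktop (hub 126 mm).
- port (a point): centre of the mouth of the probe port: a black upright tube on the lid, 28 mm outside, round bore 20 mm, 64 mm from the pot's axis, mouth 108 mm above the worktop and 21 mm deep; below it the pot is hollow down to its floor 13 mm above the worktop. z up along the bore.
- crank (a joint): angle of the lid crank in rad; grows clockwise seen from above, has no stops, a light drag (about 1.5 N at the knob), and stays where it is left. 0, and every full turn, has the knob straight across the lid from the port; it starts between -2.0 and -0.15, so 6.283 is the first place across the port after a full turn.
- knob (a point): middle of the crank's dark wooden knob: an upright round grip 19 mm across and 38 mm tall, 126 to 164 mm above the worktop, this point at 145 mm; it goes round the pot's axis on a circle of 42 mm radius and spins freely on its own upright pin, so a gripper that keeps its heading can take it round.
- park (a point): where the knob's middle must be left: 42 mm from the pot's axis, straight across the lid from the port, 145 mm above the worktop.
- stand: turned light wooden stand, fixed to the worktop, 104 mm tall, column 54 mm and foot 72 mm across, with an upright hole (15 mm across at its top, narrowing to 9 mm half-way down) in which the thermometer's stem hangs. Origin: centre of its underside.
- thermometer: probe thermometer, 152 mm long, upright, stem in the stand, collar resting on the stand's top. Origin: the stem's tip, 19 mm above the worktop at the start; z up along the stem. Stem 5 mm across, 85 mm long; dark round collar 18 mm across, 85 to 94 mm; red head 93 to 151 mm above the tip, 18 mm along x by 26 mm along y, display on its -x face; 50 to 100 g.
- tip (a point): the stem's tip
- line (a point): centre of the black ring (immersion mark, 6 mm wide) on the stem, 45 mm above the tip
- grip (a point): middle of the red head's flat sides, 120 mm above the tip: where to grip it, across the 26 mm width (along y) or the 18 mm thickness (along x)
- salt_shaker: glass salt shaker with grey cap, 44 mm across, 90 mm tall; bystander. Origin under its centre.
- mug: cream mug, 92 mm tall, at the back; bystander. Origin under its centre. Over the rear of the worktop hangs a wall cabinet, its underside 0.60 m above the worktop and its front about 0.57 m ahead of the robot: keep the wrist out from under it.
- lemon_a: lemon, 83 mm long, 58 mm tall; bystander. Origin under its centre.
- lemon_b: lemon, 75 mm long, 59 mm tall; bystander. Origin under its centre.

How it is judged (in metres and radians):
On the way, in this order (a step that is already met when the one before it is completed fails the run):
1. the crank has gone clockwise through a full turn and its knob stands opposite the port (value of joint crank above 5.983 rad and horizontal distance between knob and park below 0.016 m), for 0.2 s.
2. the stem has entered the port (z of tip in the frame of port below -0.015 m and horizontal distance between tip and port below 0.0075 m), for 0.2 s.
At the end, for the whole second after the job is handed in: crank over 5.98 rad, knob within 16 mm of opposite the port; thermometer gripped, still (15 mm/s), within 0.07 rad of upright, ring within 8 mm of the mouth's height, stem within 4.5 mm of the bore axis at the ring and 5.5 mm at the tip, touching no part of the kettle (all of step 1 and z of line in the frame of port between -0.008 and 0.008 m and horizontal distance between line and port below 0.0045 m and horizontal distance between tip and port below 0.0055 m and angle between thermometer's own z axis and vertical below 0.07 rad and linear speed of thermometer below 0.015 m/s and contact force between the fingers and thermometer above 2 N and contact force between thermometer and kettle below 0.05 N); the arm keeps its last pose, push and grip.
It fails at once if the thermometer touches the kettle, its port or its crank (contact force between thermometer and kettle above 0.3 N).
It fails at once if a bystander is moved more than 30 mm (distance of any of salt_shaker, mug, lemon_a, lemon_b from where it was at the start of the episode above 0.03 m).
It also fails if it takes over 69 s, if anything falls off the work surface, if the arm or the gripper's body presses on something with over 40 N, if the wrist force passes 120 N, or if a joint passes its speed limit or range.

## Working session

There is one attempt and no reset: what is moved stays moved. The work goes in short steps, Python scripts to look and compute and a shell command to move; the robot and the scene stay as the last step left them, time stands still between calls to the robot, and variables do not carry over. Pictures are saved under pics/ and viewed, at most 10 in all, crops included, and the job is handed in when it is done.

```bash
mkdir -p pics; ls; cat > h.py <<'E'
import numpy as np, cv2
from station import manip, vision
def K(p): return np.array([[p["fx"],0,p["cx"]],[0,p["fy"],p["cy"]],[0,0,1.]]), np.array([p["k1"],0,0,0,0.])
def towld(p,c): return np.array(p["R"]).T@(np.array(c)-np.array(p["t"]))
def ray(p,u,v,z):
    k,d=K(p); n=cv2.undistortPoints(np.array([[[u,v]]],float),k,d)[0,0]
    R=np.array(p["R"]);o=-R.T@np.array(p["t"]);r=R.T@np.array([n[0],n[1],1]); return o+r*(z-o[2])/r[2]
def proj(p,X):
    k,d=K(p);R=np.array(p["R"],float)
    return cv2.projectPoints(np.array(X,float).reshape(-1,1,3),cv2.Rodrigues(R)[0],np.array(p["t"],float),k,d)[0][:,0]
def save(p,n): cv2.imwrite("pics/"+n,cv2.cvtColor(p["frame"],cv2.COLOR_RGB2BGR))
E
python3 - <<'E'
from h import *
o=manip.get_obs(); print({k:np.round(v,3) for k,v in o.items()})
for c in ["scene","side"]:
    p=vision.capture(c); save(p,c+"0.png")
    print(c,"cam at",np.round(-np.array(p["R"]).T@np.array(p["t"])),p["fx"],p["k1"])
    for n in ["kettle","port","knob","stand","thermometer","grip","salt_shaker","mug","lemon_a"]:
        for r in vision.recognise(n,p)[:2]: print(n,round(r["score"],2),np.round(towld(p,r["position"])))
E
```

```text
pics
{'time_s': np.float64(0.0), 'joint_pos': array([ 1.012,  0.088,  1.372,  0.   ,  1.684, -0.103]), 'qvel': array([ 0.002, -0.001,  0.   , -0.001, -0.001, -0.001]), 'joint_efforts': array([-1.0000e-03, -3.5185e+01, -3.1327e+01, -0.0000e+00,  1.1000e-02,
        0.0000e+00]), 'position': array([241.845, 493.428, 241.104]), 'eef_rot': array([-3.139, -0.   ,  2.686]), 'ft_force': array([-0.84 ,  0.637,  0.338]), 'wrist_torque': array([-0.035,  0.005, -0.021]), 'gripper_force': np.float64(0.0), 'gripper_width': np.float64(85.243)}
scene cam at [ -45. -211.  701.] 398.96179349798973 -0.0716465002362496
kettle 0.63 [ 470. -140.  152.]
kettle 0.61 [ 411. -310.   94.]
port 0.61 [ 414. -314.   89.]
port 0.48 [ 417. -301.  132.]
knob 0.81 [ 416. -299.  138.]
stand 0.85 [ 467. -142.   53.]
thermometer 0.57 [ 475. -143.  154.]
grip 0.71 [ 468. -138.  150.]
salt_shaker 0.83 [ 604. -258.   54.]
salt_shaker 0.71 [ 414. -309.   88.]
mug 0.89 [ 665. -327.   61.]
lemon_a 0.96 [ 691. -210.   47.]
lemon_a 0.57 [ 641. -430.   41.]
side cam at [509. 478. 521.] 426.6832817336388 -0.12755756153181452
kettle 0.71 [ 442. -277.   87.]
port 0.77 [ 440. -274.   91.]
knob 0.7 [ 426. -288.  124.]
knob 0.56 [ 441. -276.   91.]
stand 0.69 [ 485. -121.   50.]
thermometer 0.85 [ 488. -128.  142.]
grip 0.62 [ 483. -131.  148.]
salt_shaker 0.56 [ 622. -240.   49.]
mug 0.68 [ 689. -301.   63.]
lemon_a 0.93 [ 652. -417.   43.]
lemon_a 0.68 [ 696. -190.   40.]
```

View pics/scene0.png

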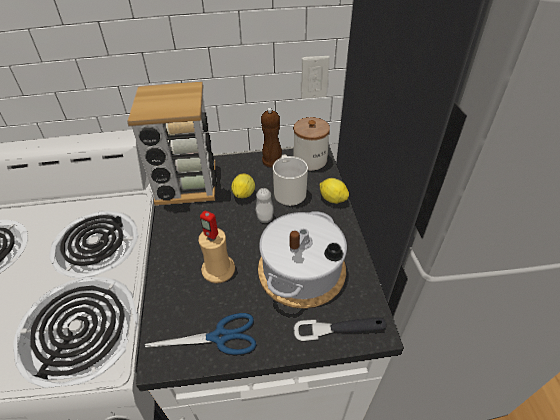

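View pics/side0.png

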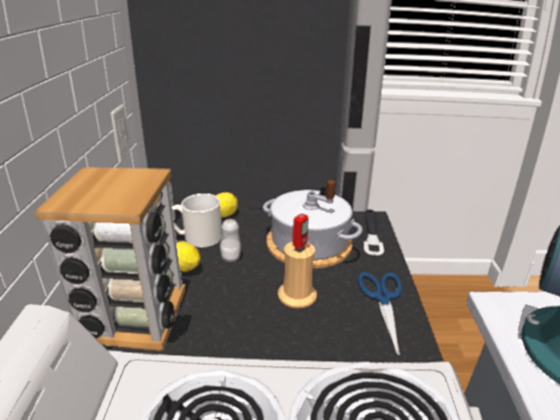

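The scene picture shows the kettle with its lid around (302,248), the port at (334,252) to the right, the knob at (294,240), the stand at (215,255) and the thermometer head at (209,225). The side picture shows the thermometer at (300,232) and the knob at (330,188), with the fridge behind the kettle. I'll enlarge the kettle area of the scene view.

```bash
python3 - <<'E'
from h import *
a=cv2.imread("pics/scene0.png")[195:305,190:350]
cv2.imwrite("pics/crop0.png",cv2.resize(a,None,fx=5,fy=5,interpolation=cv2.INTER_CUBIC))
p=vision.capture("scene")
for n,u,v,z in [("port",334,251,108),("hub",306,237,126),("knobtop",294,234,164),("headtop",208,214,170),("fridge",385,300,0),("fridge2",350,180,0),("knife",350,328,0)]: print(n,np.round(ray(p,u,v,z)))
E
```

```text
port [ 411. -369.  108.]
hub [ 438. -320.  126.]
knobtop [ 416. -293.  164.]
headtop [ 483. -142.  170.]
fridge [ 355. -472.    0.]
fridge2 [ 723. -496.    0.]
knife [ 305. -386.    0.]
```

View pics/crop0.png

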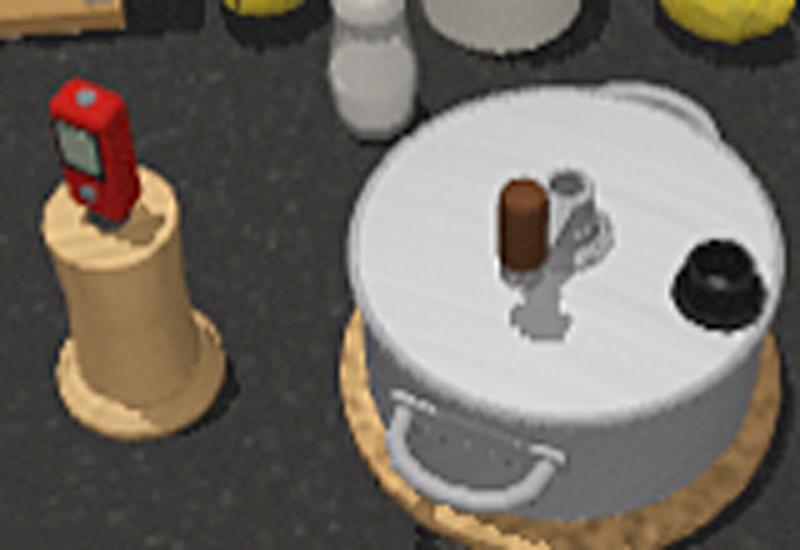

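The enlarged view shows the port mouth at about (720,265), the hub at (568,183), the knob top at (525,188) and the thermometer's display facing the robot and slightly left. I'll go above the kettle for a wrist view.

```bash
python3 -m crank '[{"travel":[0.1,-0.5,0.6],"twist":0,"grip":1},{"travel":[0.15,-0.8,0.6],"twist":0,"grip":1},{"travel":[0.15,-0.85,0.5],"twist":0,"grip":1},{"travel":[0.15,-0.85,0.3],"twist":0,"grip":1},{"travel":[0.15,-0.85,0],"twist":0,"grip":1},{"travel":[0.15,-0.85,0],"twist":0,"grip":1},{"travel":[0.15,-0.85,0],"twist":0,"grip":1},{"travel":[0.15,-0.85,0],"twist":0,"grip":1},{"travel":[0.15,-0.85,0],"twist":0,"grip":1},{"travel":[0.15,-0.85,0],"twist":0,"grip":1},{"travel":[0.15,-0.85,0],"twist":0,"grip":1},{"travel":[0.15,-0.85,0],"twist":0,"grip":1},{"travel":[0.15,-0.85,0],"twist":0,"grip":1},{"travel":[0.1,-0.85,0],"twist":0,"grip":1},{"travel":[0,-0.4,0],"twist":0,"grip":1},{"travel":[0,0,0],"twist":0,"grip":1}]'
python3 - <<'E'
from h import *
o=manip.get_obs(); print(np.round(o["position"]),o["eef_rot"],np.round(o["joint_pos"],2))
p=vision.capture("wrist"); save(p,"w1.png"); print(np.round(-np.array(p["R"]).T@np.array(p["t"])),np.round(p["R"],2))
for n in ["port","knob","grip","stand","kettle"]:
    for r in vision.recognise(n,p)[:2]: print(n,round(r["score"],2),np.round(towld(p,r["position"])))
E
```

```text
time_s: 3.05
position: [361.9, -221.4, 361.7]
eef_rot: [3.141, -0.002, 2.683]
ft_force: [0.7, 0.7, 0.7]
gripper_width: 85.4
gripper_force: 0.0
[ 362. -221.  362.] [ 3.14110288e+00 -1.62838242e-03  2.68275607e+00] [-0.68 -0.18  1.4   0.    1.93 -1.79]
[ 295. -187.  494.] [[ 0.44  0.9  -0.  ]
 [ 0.86 -0.42  0.29]
 [ 0.26 -0.13 -0.96]]
port 0.92 [ 441. -304.   92.]
knob 0.59 [ 422. -293.  138.]
knob 0.16 [ 687. -207.   46.]
grip 0.89 [ 473. -137.  163.]
stand 0.75 [ 465. -140.   69.]
stand 0.32 [ 418. -294.  135.]
kettle 0.75 [ 439. -305.   90.]
```

View pics/w1.png

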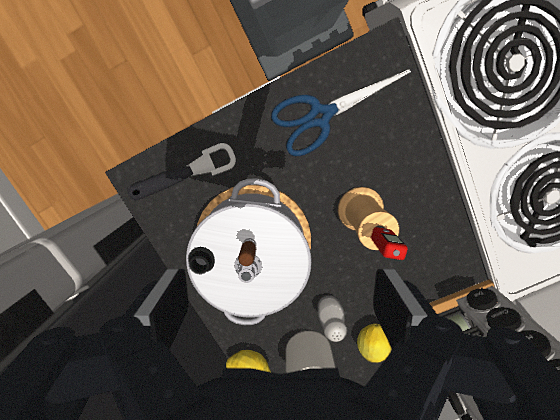

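The wrist view shows the lid spanning about x 187–311 and y 203–319, the port mouth at (201,260), the knob at (247,252), the hub at (249,271), the stand top at (379,231) and the red head top at (396,250). I'll enlarge it for exact pixels.

```bash
python3 - <<'E'
from h import *
b=cv2.imread("pics/w1.png")
a=b[195:325,183:343]; c=b[180:270,330:420]
a=cv2.resize(a,(640,520),interpolation=cv2.INTER_CUBIC)
cv2.imwrite("pics/crop1.png",a)
cv2.imwrite("pics/crop2.png",cv2.resize(c,None,fx=6,fy=6,interpolation=cv2.INTER_CUBIC))
E
```

```text
(no output)
```

View pics/crop1.png

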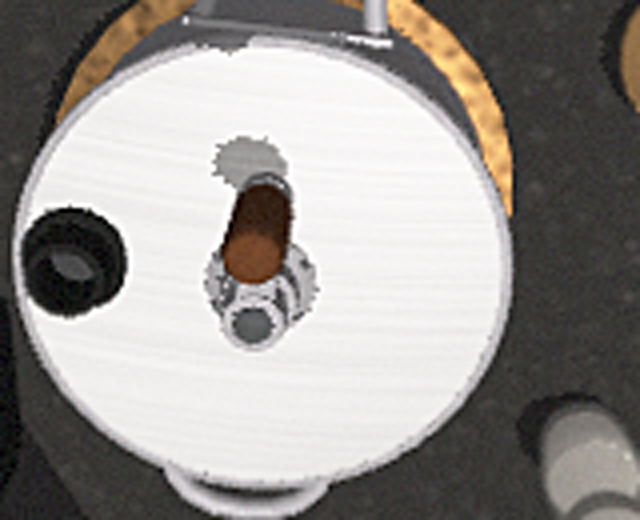

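View pics/crop2.png

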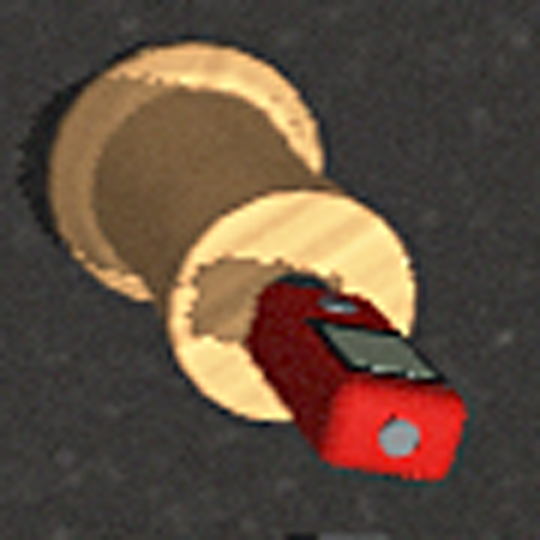

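The kettle crop shows the port mouth at (68,262), the hub top at (252,325) and the knob top at (252,258), with the lid spanning 13–512 by 38–488. In the stand crop the head top is centred at (399,428), its corners are clear, and the stand top is centred at (292,306).

```bash
cat > fit.py <<'E'
from h import *
from scipy.optimize import least_squares
w=vision.capture("wrist"); s=vision.capture("scene")
th=np.linspace(0,2*np.pi,180)
def model(q):
    x,y,a,c=q[0],q[1],q[2],q[3]
    f=np.array([np.cos(a),np.sin(a)]); ctr=np.array([x,y])
    port=np.r_[ctr-64*f,108]; hub=np.r_[ctr,126]
    k=a-c; knob=np.r_[ctr+42*np.array([np.cos(k),np.sin(k)]),164]
    lid=np.c_[x+86*np.cos(th),y+86*np.sin(th),0*th+89]
    return port,hub,knob,lid
def res(q):
    r=[]
    P,H,Kn,L=model(q)
    for p,obs,ext in [(w,[(200,260.5),(246,276.2),(246,259.5)],(186.3,311,204.5,317)),(s,[(333.6,248),(303.6,231.6),(295,232.6)],(259.6,346.6,212,279.4))]:
        sh=q[4:6] if p is s else 0
        r+=list((proj(p,[P,H,Kn])+sh-np.array(obs)).ravel())
        l=proj(p,L)+sh; r+=list(np.array([l[:,0].min(),l[:,0].max(),l[:,1].min(),l[:,1].max()])-ext)
    return np.array(r+list(np.array(q[4:6])/2))
f=least_squares(res,[440,-310,1.5,-.8,0,0],loss="soft_l1")
print(np.round(f.x,3)); print(np.round(res(f.x),1))
P,H,Kn,L=model(f.x); print(np.round(P),np.round(Kn)); np.save("fit.npy",f.x)
g=lambda u,v,z: ray(w,u/6+330,v/6+180,z)
print("head",g(399,428,170),"stand",g(292,306,104),"scene stand/head",ray(s,208,214,170),ray(s,(112/5+190),195+(212/5),104))
c=[g(*q,170)[:2] for q in [(340,378),(467,408),(452,478),(322,455)]]
for i in range(4):
    d=c[(i+1)%4]-c[i]; print(np.round(d),np.arctan2(d[1],d[0]))
E
python3 fit.py
```

```text
[ 456.953 -312.579    0.918   -1.648    2.99     0.602]
[-0.3  0.6 -0.   0.2 -0.1  0.3  0.5 -0.3 -0.7 -0.8 -0.4  1.2 -0.  -0.9
 -0.1 -0.   0.3 -0.1  0.2 -0.4  1.5  0.3]
[ 418. -363.  108.] [ 422. -290.  164.]
head [ 483.16340684 -133.97951721  170.        ] stand [ 483.84960561 -134.92491104  104.        ] scene stand/head [ 483.03379457 -141.7788207   170.        ] [ 482.62768199 -141.18944615  104.        ]
[16. 19.] 0.8729912102823045
[12. -7.] -0.5307769268797528
[-15. -20.] -2.214420102168009
[-13.   8.] 2.571905372362447
```

```bash
python3 -m crank '[{"travel":[0.25,-0.29,-0.5],"twist":0,"grip":1},{"travel":[0.25,-0.29,-0.7],"twist":0,"grip":1},{"travel":[0.25,-0.29,-0.8],"twist":0,"grip":1},{"travel":[0.25,-0.28,-0.8],"twist":0,"grip":1},{"travel":[0,0,-0.6],"twist":0,"grip":1},{"travel":[0,0,-0.27],"twist":0,"grip":1},{"travel":[0,0,0],"twist":0,"grip":1}]'
python3 - <<'E'
from h import *
o=manip.get_obs(); print(np.round(o["position"]))
p=vision.capture("wrist")
for n in ["knob"]:
    for r in vision.recognise(n,p)[:2]: print(n,round(r["score"],2),np.round(towld(p,r["position"])))
p=vision.capture("scene"); c=p["frame"][165:305,230:390][:,:,::-1]
cv2.imwrite("pics/crop3.png",cv2.resize(c,(640,560),interpolation=cv2.INTER_CUBIC))
E
```

```text
time_s: 4.32
position: [421.8, -288.5, 141.6]
eef_rot: [3.141, -0.002, 2.686]
ft_force: [-0.2, -0.1, 0.6]
gripper_width: 85.4
gripper_force: 0.0
[ 422. -289.  142.]
knob 0.72 [ 416. -294.  152.]
```

View pics/crop3.png

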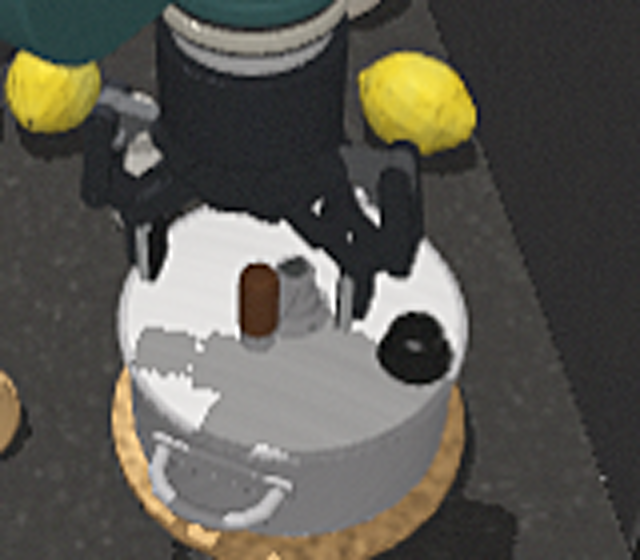

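The scene crop shows the knob (258,300) between the open fingers at (150,250) and (345,300). I'll close on it.

```bash
python3 -m crank '[{"travel":[0,0,0],"twist":0,"grip":0},{"travel":[0,0,0],"twist":0,"grip":0},{"travel":[0,0,0],"twist":0,"grip":0},{"travel":[0,0,0],"twist":0,"grip":0},{"travel":[0,0,0],"twist":0,"grip":0},{"travel":[0,0,0],"twist":0,"grip":0},{"travel":[0,0,0],"twist":0,"grip":0},{"travel":[0,0,0],"twist":0,"grip":0}]'
python3 - <<'E'
import numpy as np
q=np.load("fit.npy"); ctr=q[:2]; a=q[2]
k0=np.arctan2(-288.5-ctr[1],421.8-ctr[0]); print(k0,np.hypot(-288.5-ctr[1],421.8-ctr[0]))
n=36; A=np.linspace(k0,a-2*np.pi,n+1); P=ctr+42*np.c_[np.cos(A),np.sin(A)]
P[0]=[421.8,-288.5]; d=np.round(np.diff(P,axis=0)/60,2)
print((A[0]-A[-1])/n); print(d.tolist())
E
```

```text
time_s: 5.48
position: [422.3, -289.4, 142.7]
eef_rot: [-3.141, 0.001, 2.686]
ft_force: [-1.8, -0.3, 4.6]
gripper_width: 17.1
gripper_force: 59.0
2.5410265507845455 42.60922828592295
0.21960406171175237
[[0.11, 0.11], [0.12, 0.09], [0.14, 0.06], [0.15, 0.03], [0.15, -0.0], [0.15, -0.04], [0.14, -0.07], [0.12, -0.1], [0.1, -0.12], [0.07, -0.14], [0.04, -0.15], [0.0, -0.15], [-0.03, -0.15], [-0.06, -0.14], [-0.09, -0.12], [-0.12, -0.1], [-0.14, -0.07], [-0.15, -0.04], [-0.15, -0.01], [-0.15, 0.03], [-0.14, 0.06], [-0.13, 0.09], [-0.1, 0.11], [-0.08, 0.13], [-0.05, 0.15], [-0.01, 0.15], [0.02, 0.15], [0.05, 0.14], [0.08, 0.13], [0.11, 0.11], [0.13, 0.08], [0.14, 0.05], [0.15, 0.02], [0.15, -0.02], [0.15, -0.05], [0.13, -0.08]]
```

```bash
python3 -m crank '[{"travel":[0.11,0.11,0],"twist":0,"grip":0},{"travel":[0.12,0.09,0],"twist":0,"grip":0},{"travel":[0.14,0.06,0],"twist":0,"grip":0},{"travel":[0.15,0.03,0],"twist":0,"grip":0},{"travel":[0.15,0,0],"twist":0,"grip":0},{"travel":[0.15,-0.04,0],"twist":0,"grip":0},{"travel":[0.14,-0.07,0],"twist":0,"grip":0},{"travel":[0.12,-0.1,0],"twist":0,"grip":0},{"travel":[0,0,0],"twist":0,"grip":0}]'
```

```text
time_s: 6.6
position: [485.3, -287.7, 142.6]
eef_rot: [-3.134, -0.001, 2.684]
ft_force: [-7.5, -8.3, 6.0]
gripper_width: 17.0
gripper_force: 59.3
```

```bash
python3 - <<'E'
import numpy as np
c=np.array([454.6,-316.3]); k0=np.arctan2(-287.7-c[1],485.3-c[0]); print(k0)
A=k0-0.22*np.arange(1,11); P=np.vstack([[486.6,-283.7],c+42*np.c_[np.cos(A),np.sin(A)]])
print(np.round(np.diff(P,axis=0)/60,2).tolist())
E
```

```text
0.7499998025887563
[[0.07, -0.19], [0.06, -0.14], [0.03, -0.15], [-0.0, -0.15], [-0.04, -0.15], [-0.07, -0.14], [-0.1, -0.12], [-0.12, -0.1], [-0.14, -0.07], [-0.15, -0.04]]
```

```bash
python3 -m crank '[{"travel":[0.07,-0.19,0],"twist":0,"grip":0},{"travel":[0.06,-0.14,0],"twist":0,"grip":0},{"travel":[0.03,-0.15,0],"twist":0,"grip":0},{"travel":[0,-0.15,0],"twist":0,"grip":0},{"travel":[-0.04,-0.15,0],"twist":0,"grip":0},{"travel":[0,0,0],"twist":0,"grip":0}]'; python3 -m crank '[{"travel":[-0.07,-0.14,0],"twist":0,"grip":0},{"travel":[-0.1,-0.12,0],"twist":0,"grip":0},{"travel":[-0.12,-0.1,0],"twist":0,"grip":0},{"travel":[-0.14,-0.07,0],"twist":0,"grip":0},{"travel":[-0.15,-0.04,0],"twist":0,"grip":0},{"travel":[0,0,0],"twist":0,"grip":0}]'
```

```text
time_s: 7.35
position: [493.9, -330.9, 142.7]
eef_rot: [3.141, -0.001, 2.686]
ft_force: [-4.4, -1.8, 6.8]
gripper_width: 17.1
gripper_force: 59.4
time_s: 8.1
position: [459.8, -358.3, 142.7]
eef_rot: [3.139, 0.0, 2.686]
ft_force: [-0.9, 1.7, 6.4]
gripper_width: 17.0
gripper_force: 59.4
```

```bash
python3 - <<'E'
import numpy as np
from scipy.optimize import least_squares
M=np.array([(422.3,-289.4),(485.3,-287.7),(493.9,-330.9),(459.8,-358.3)])
f=least_squares(lambda c:np.hypot(*(M-c).T)-42,[454,-316]); c=f.x; print(c,f.fun)
k0=np.arctan2(-358.7-c[1],459.0-c[0]); print(k0)
A=np.linspace(k0,0.918-2*np.pi,20); print(A[0]-A[1])
P=np.vstack([[459.,-358.7],c+42*np.c_[np.cos(A[1:]),np.sin(A[1:])]])
print(np.round(np.diff(P,axis=0)/60,2).tolist())
E
```

```text
[ 454.51934108 -316.46865107] [ 0.0808485   0.13174869 -0.05837236  0.16333848]
-1.4650938309725279
0.20526797243195039
[[-0.14, 0.01], [-0.14, 0.03], [-0.13, 0.06], [-0.12, 0.08], [-0.1, 0.1], [-0.07, 0.12], [-0.05, 0.14], [-0.02, 0.14], [0.01, 0.14], [0.04, 0.14], [0.07, 0.13], [0.09, 0.11], [0.11, 0.09], [0.13, 0.07], [0.14, 0.04], [0.14, 0.01], [0.14, -0.02], [0.13, -0.05], [0.12, -0.07]]
```

```bash
python3 -m crank '[{"travel":[-0.14,0.01,0],"twist":0,"grip":0},{"travel":[-0.14,0.03,0],"twist":0,"grip":0},{"travel":[-0.13,0.06,0],"twist":0,"grip":0},{"travel":[-0.12,0.08,0],"twist":0,"grip":0},{"travel":[-0.1,0.1,0],"twist":0,"grip":0},{"travel":[-0.07,0.12,0],"twist":0,"grip":0},{"travel":[-0.05,0.14,0],"twist":0,"grip":0},{"travel":[-0.02,0.14,0],"twist":0,"grip":0},{"travel":[0.01,0.14,0],"twist":0,"grip":0},{"travel":[0.04,0.14,0],"twist":0,"grip":0},{"travel":[0.07,0.13,0],"twist":0,"grip":0},{"travel":[0.09,0.11,0],"twist":0,"grip":0},{"travel":[0.11,0.09,0],"twist":0,"grip":0},{"travel":[0.13,0.07,0],"twist":0,"grip":0},{"travel":[0.14,0.04,0],"twist":0,"grip":0},{"travel":[0.14,0.01,0],"twist":0,"grip":0},{"travel":[0.14,-0.02,0],"twist":0,"grip":0},{"travel":[0.13,-0.05,0],"twist":0,"grip":0},{"travel":[0.12,-0.07,0],"twist":0,"grip":0},{"travel":[0,0,0],"twist":0,"grip":0}]'
```

```text
time_s: 10.6
position: [480.2, -283.5, 142.7]
eef_rot: [-3.141, 0.0, 2.686]
ft_force: [0.2, -1.0, 6.0]
gripper_width: 17.1
gripper_force: 59.5
```

```bash
python3 -m crank '[{"travel":[0,0,0],"twist":0,"grip":1},{"travel":[0,0,0],"twist":0,"grip":1},{"travel":[0,0,0],"twist":0,"grip":1},{"travel":[0,0,0],"twist":0,"grip":1},{"travel":[0,0,0.3],"twist":0,"grip":1},{"travel":[0,0,0.6],"twist":0,"grip":1},{"travel":[-0.2,-0.2,0.8],"twist":0,"grip":1},{"travel":[-0.4,-0.5,0.6],"twist":0,"grip":1},{"travel":[-0.3,-0.5,0.2],"twist":0,"grip":1},{"travel":[-0.1,-0.1,0],"twist":0,"grip":1},{"travel":[0,0,0],"twist":0,"grip":1},{"travel":[0,0,0],"twist":0,"grip":1}]'
python3 - <<'E'
from h import *
p=vision.capture("wrist"); c=p["frame"]
q=np.array([454.5,-316.5]); f=np.array([np.cos(.918),np.sin(.918)])
pr=proj(p,[[*(q-64*f),108],[*q,126],[*(q+42*f),164]]); print(pr)
u,v=np.round(pr.mean(0)).astype(int); u0,v0=max(u-110,0),max(v-90,0); print(u0,v0)
cv2.imwrite("pics/crop4.png",cv2.resize(c[v0:v0+150,u0:u0+200][:,:,::-1],(800,600),interpolation=cv2.INTER_CUBIC))
E
```

```text
time_s: 12.1
position: [420.7, -360.1, 291.4]
eef_rot: [3.14, -0.001, 2.687]
ft_force: [-0.3, -0.1, 0.1]
gripper_width: 85.9
gripper_force: 0.0
[[269.92270481 189.19882607]
 [334.76796769 206.33400626]
 [389.1552424  227.97330036]]
221 118
```

View pics/crop4.png

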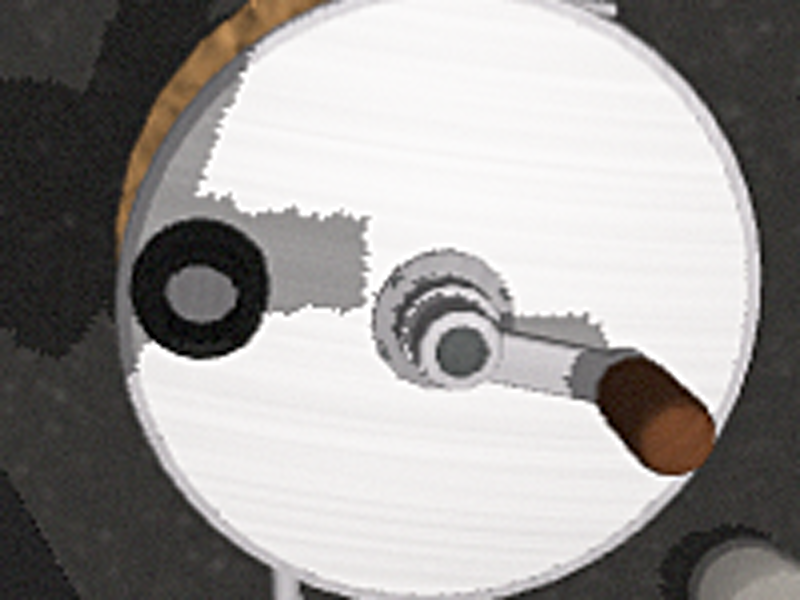

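The knob now stands on the far side of the hub from the port: port mouth at (200,287), hub (463,348), knob top (676,440) in the crop, all within 2 px of prediction.

```bash
python3 - <<'E'
from h import *
p=vision.capture("wrist")
P,H,N=[ray(p,*a)for a in [(271,190,108),(336.75,205,126),(390,228,164)]]
print(P,H,N)
for a,b in [(P,H),(P,N),(H,N)]: d=(b-a)[:2]; print(np.hypot(*d),np.arctan2(d[1],d[0]))
# automatic lid circle / port ring
g=cv2.cvtColor(p["frame"],cv2.COLOR_RGB2GRAY)[160:220,240:300]
_,m=cv2.threshold(g,60,255,cv2.THRESH_BINARY_INV); n,l,s,c=cv2.connectedComponentsWithStats(m)
print([(s[i].tolist(),c[i]+[240,160]) for i in range(1,n) if s[i,4]>300])
for r in vision.recognise("port",p)[:1]: print(towld(p,r["position"]))
E
```

```text
[ 416.89609144 -366.72290239  108.        ] [ 454.14949465 -314.2362943   126.        ] [ 480.38480098 -282.45490045  164.        ]
64.36349959319931 0.9535435774949441
105.50787833801913 0.925113706460376
41.21102150628388 0.8807032309773383
[([0, 0, 14, 60, 635], array([244.93858268, 189.41417323])), ([13, 13, 35, 35, 744], array([270.36021505, 189.2016129 ]))]
[ 447.01467375 -312.95401638   89.03203417]
```

```bash
python3 -m crank '[{"travel":[0.2,0.6,0],"twist":0,"grip":1},{"travel":[0.2,0.8,0],"twist":-0.05,"grip":1},{"travel":[0.2,0.9,0],"twist":-0.06,"grip":1},{"travel":[0.2,0.8,0],"twist":0,"grip":1},{"travel":[0.2,0.6,0],"twist":0,"grip":1},{"travel":[0,0,0],"twist":0,"grip":1},{"travel":[0,0,0],"twist":0,"grip":1}]'
python3 - <<'E'
from h import *
p=vision.capture("wrist"); c=p["frame"]
hsv=cv2.cvtColor(c,cv2.COLOR_RGB2HSV)
pr=proj(p,[[483,-136,170],[483,-136,104]]); print(pr)
u,v=np.round(pr.mean(0)).astype(int); u0,v0=max(u-70,0),max(v-50,0); print(u0,v0)
cv2.imwrite("pics/crop5.png",cv2.resize(c[v0:v0+105,u0:u0+140][:,:,::-1],(800,600),interpolation=cv2.INTER_CUBIC))
E
```

```text
time_s: 13.12
position: [480.3, -139.1, 291.9]
eef_rot: [-3.141, -0.0, 2.522]
ft_force: [0.6, 0.1, -0.5]
gripper_width: 85.5
gripper_force: 0.0
[[283.58067745 208.4800688 ]
 [283.03325189 189.84816141]]
213 149
```

View pics/crop5.png

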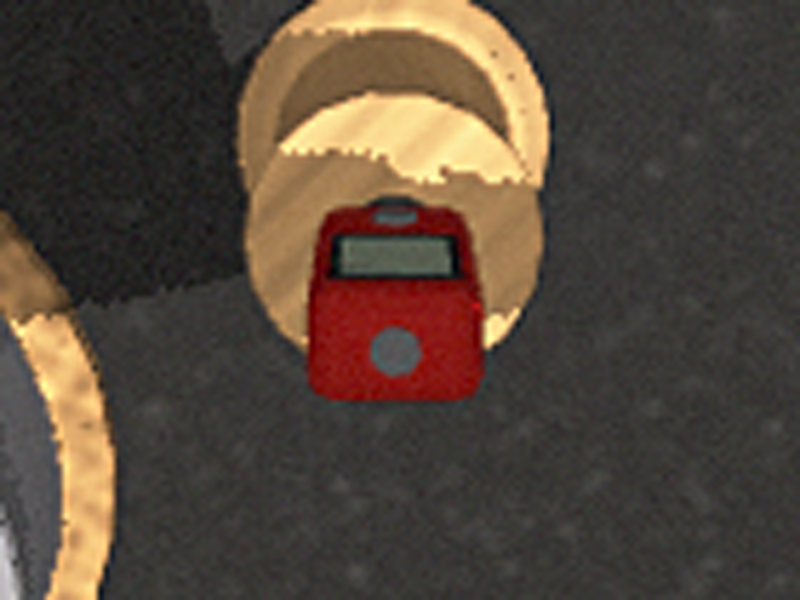

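The crop shows the red head squarely aligned with the picture: top face centre (396,341), stand top spanning 245–543. The heading is therefore right.

```bash
python3 - <<'E'
from h import *
p=vision.capture("wrist"); s=800/140
print(ray(p,213+396/s,149+341/s,170), ray(p,213+394/s,149+242/s,104), manip.get_obs()["position"])
E
```

```text
[ 482.4267897  -137.43796104  170.        ] [ 483.54042267 -138.28543584  104.        ] [ 480.10712746 -139.89721394  291.94222817]
```

```bash
python3 -m crank '[{"travel":[0.04,0.03,-0.4],"twist":0,"grip":1},{"travel":[0,0,-0.7],"twist":0,"grip":1},{"travel":[0,0,-0.7],"twist":0,"grip":1},{"travel":[0,0,-0.6],"twist":0,"grip":1},{"travel":[0,0,-0.28],"twist":0,"grip":1},{"travel":[0,0,0],"twist":0,"grip":1},{"travel":[0,0,0],"twist":0,"grip":0},{"travel":[0,0,0],"twist":0,"grip":0},{"travel":[0,0,0],"twist":0,"grip":0},{"travel":[0,0,0],"twist":0,"grip":0},{"travel":[0,0,0],"twist":0,"grip":0},{"travel":[0,0,0],"twist":0,"grip":0},{"travel":[0,0,0],"twist":0,"grip":0},{"travel":[0,0,0],"twist":0,"grip":0}]'
```

```text
time_s: 14.98
position: [483.2, -137.6, 132.3]
eef_rot: [3.141, 0.002, 2.521]
ft_force: [-0.1, -0.5, 5.7]
gripper_width: 25.6
gripper_force: 60.7
```

```bash
python3 -m crank '[{"travel":[0,0,0.1],"twist":0,"grip":0},{"travel":[0,0,0.2],"twist":0,"grip":0},{"travel":[0,0,0.3],"twist":0,"grip":0},{"travel":[0,0,0.4],"twist":0,"grip":0},{"travel":[0,0,0.5],"twist":0,"grip":0},{"travel":[0,0,0.5],"twist":0,"grip":0},{"travel":[0,0,0.5],"twist":0,"grip":0},{"travel":[0,0,0.3],"twist":0,"grip":0},{"travel":[0,0,0.2],"twist":0,"grip":0},{"travel":[0,0,0],"twist":0,"grip":0},{"travel":[0,0,0],"twist":0,"grip":0}]'
python3 - <<'E'
from h import *
for c in ["scene","side"]:
    p=vision.capture(c); save(p,c+"6.png")
    o=manip.get_obs()["position"]
    # expected stem points (tip 113+? below): tip z = TCPz-113+... 
    z0=o[2]-131+19
    print(c,o,z0,np.round(proj(p,[[o[0],o[1],z0+h] for h in (0,45,80)]),1).tolist())
    for n in ["tip","line","grip"]:
        for r in vision.recognise(n,p)[:1]: w=towld(p,r["position"]); print(n,round(r["score"],2),np.round(w),np.round(proj(p,[w]),1))
E
```

```text
time_s: 16.35
position: [482.4, -137.2, 310.0]
eef_rot: [-3.141, -0.002, 2.521]
ft_force: [-0.2, -0.5, -0.7]
gripper_width: 24.9
gripper_force: 60.2
scene [ 482.32147605 -137.18170201  309.85502616] 197.8550261585101 [[203.3, 203.8], [199.5, 185.3], [196.2, 169.6]]
tip 0.67 [ 473. -134.  310.] [[191.  157.8]]
line 0.66 [ 478. -136.  311.] [[192.  155.2]]
grip 0.49 [ 473. -291.  131.] [[288.4 223.3]]
side [ 482.50517787 -137.26148813  310.55250073] 198.55250072723663 [[301.7, 200.8], [302.8, 175.5], [303.7, 154.7]]
tip 0.76 [ 481. -134.  297.] [[305.5 144.5]]
line 0.74 [ 480. -135.  301.] [[306.2 141.4]]
grip 0.63 [ 481. -132.  297.] [[305.6 144.8]]
```

```bash
python3 -m crank '[{"travel":[-0.06,-0.2,0],"twist":0,"grip":0},{"travel":[-0.11,-0.4,0],"twist":0,"grip":0},{"travel":[-0.17,-0.6,0],"twist":0,"grip":0},{"travel":[-0.2,-0.7,0],"twist":0,"grip":0},{"travel":[-0.2,-0.7,0],"twist":0,"grip":0},{"travel":[-0.17,-0.6,0],"twist":0,"grip":0},{"travel":[-0.11,-0.4,0],"twist":0,"grip":0},{"travel":[-0.08,-0.23,0],"twist":0,"grip":0},{"travel":[0,0,0],"twist":0,"grip":0},{"travel":[0,0,-0.3],"twist":0,"grip":0},{"travel":[0,0,-0.5],"twist":0,"grip":0},{"travel":[0,0,-0.3],"twist":0,"grip":0},{"travel":[0,0,-0.1],"twist":0,"grip":0},{"travel":[0,0,0],"twist":0,"grip":0},{"travel":[0,0,0],"twist":0,"grip":0}]'
python3 - <<'E'
from h import *
o=manip.get_obs()["position"]; print(np.round(o,1))
z0=o[2]-112; ims=[]
for c in ["scene","side","wrist"]:
    p=vision.capture(c); save(p,c+"7.png")
    pr=proj(p,[[o[0],o[1],z0],[o[0],o[1],z0+45],[416.3,-367.2,108]]); u,v=np.round(pr.mean(0)).astype(int)
    u0,v0=int(np.clip(u-33,0,560-66)),int(np.clip(v-60,0,420-120)); print(c,np.round(pr,1).tolist(),u0,v0)
    ims.append(cv2.resize(p["frame"][v0:v0+120,u0:u0+66][:,:,::-1],None,fx=4,fy=5,interpolation=cv2.INTER_CUBIC))
cv2.imwrite("pics/comp.png",np.hstack(ims)); print(np.hstack(ims).shape)
E
```

```text
time_s: 18.62
position: [417.2, -367.5, 240.7]
eef_rot: [-3.141, 0.002, 2.521]
ft_force: [0.0, -0.6, -1.6]
gripper_width: 25.5
gripper_force: 60.2
[ 417.2 -367.5  240.7]
scene [[333.3, 241.7], [335.4, 225.4], [332.3, 249.1]] 301 179
side [[328.1, 180.6], [329.5, 161.4], [327.8, 189.2]] 295 117
wrist [[278.6, 211.3], [278.2, 231.6], [278.4, 203.1]] 245 155
(600, 792, 3)
```

View pics/comp.png

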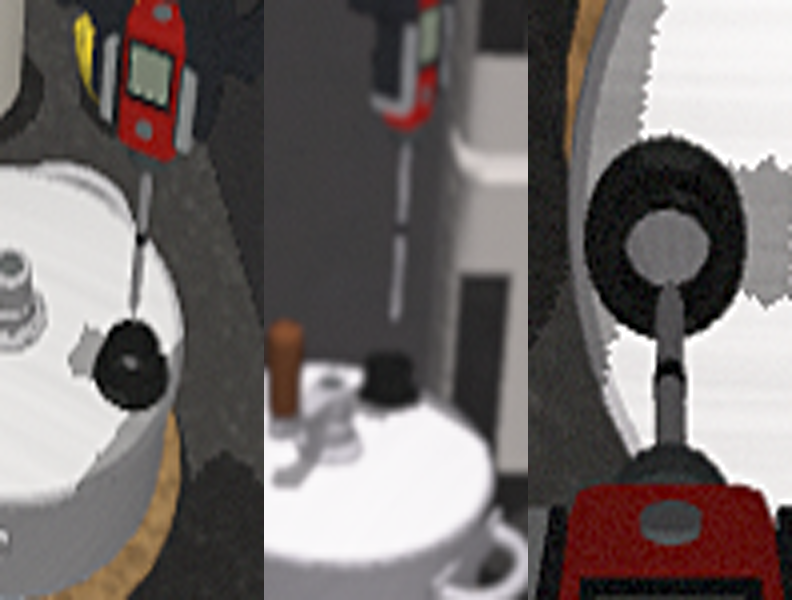

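The composite shows the stem straight above the port in all three views. In the wrist panel the tip is at (669,285), the bore at (668,247) and the ring at (668,372), with lateral offsets under about 1 mm. The ring looks a few mm lower than expected, so I'll sample brightness along the stem to check it.

```bash
python3 - <<'E'
from h import *
o=np.array([417.2,-367.5,240.7]); z0=o[2]-113.3
for c in ["scene","side","wrist"]:
    p=vision.capture(c); g=cv2.GaussianBlur(p["frame"],(0,0),.6).max(2).astype(np.float32)
    bg=cv2.medianBlur(p["frame"],5)
    hs=np.arange(-8,88,4); pr=proj(p,[[o[0],o[1],z0+h] for h in hs]).astype(np.float32)
    t=pr[-1]-pr[0]; t/=np.hypot(*t); n=np.array([-t[1],t[0]]); off=np.arange(-5,5.1,.5)
    print(c)
    for h,q in zip(hs,pr):
        s=q+off[:,None]*n; val=cv2.remap(g,s[:,:1].astype(np.float32),s[:,1:].astype(np.float32),cv2.INTER_LINEAR)[:,0]
        print(h,np.round(q,1),val[::2].astype(int).tolist())
E
```

```text
scene
-8 [332.9 244.9] [158, 71, 32, 24, 22, 27, 28, 26, 24, 22, 31]
-4 [333.  243.5] [223, 183, 133, 84, 38, 33, 41, 46, 46, 57, 107]
0 [333.2 242.1] [229, 225, 214, 197, 175, 141, 122, 148, 158, 183, 208]
4 [333.4 240.7] [224, 225, 226, 226, 211, 179, 174, 217, 227, 227, 228]
8 [333.6 239.3] [224, 224, 226, 222, 191, 146, 152, 201, 227, 229, 226]
12 [333.7 237.9] [226, 227, 228, 223, 182, 128, 132, 184, 219, 225, 224]
16 [333.9 236.5] [226, 227, 227, 223, 185, 120, 129, 183, 221, 225, 224]
20 [334.1 235.1] [225, 225, 225, 218, 179, 118, 131, 183, 225, 228, 226]
24 [334.3 233.7] [225, 225, 227, 221, 176, 117, 132, 182, 224, 227, 225]
28 [334.5 232.2] [226, 226, 228, 221, 170, 120, 133, 186, 224, 227, 223]
32 [334.7 230.7] [224, 224, 226, 218, 166, 124, 135, 187, 220, 219, 206]
36 [334.9 229.3] [224, 224, 226, 220, 169, 120, 131, 184, 212, 197, 157]
40 [335.1 227.8] [223, 223, 225, 216, 165, 79, 90, 153, 189, 151, 87]
44 [335.3 226.3] [223, 224, 223, 206, 141, 51, 57, 94, 111, 82, 64]
48 [335.5 224.8] [222, 219, 212, 193, 141, 98, 97, 84, 70, 68, 67]
52 [335.6 223.3] [209, 201, 185, 
[... 2921 characters left out ...]
78.2 231.3] [66, 66, 77, 79, 77, 71, 55, 105, 200, 231, 232]
48 [278.1 233.5] [83, 74, 77, 78, 78, 75, 72, 124, 210, 237, 237]
52 [278.1 235.8] [96, 76, 75, 75, 76, 70, 77, 167, 227, 236, 235]
56 [278.  238.1] [89, 75, 78, 79, 79, 71, 80, 178, 235, 240, 239]
60 [278.  240.5] [85, 74, 78, 79, 77, 70, 83, 181, 232, 237, 235]
64 [277.9 243.1] [63, 58, 57, 58, 57, 58, 76, 167, 226, 235, 221]
68 [277.9 245.7] [40, 39, 40, 37, 39, 39, 39, 39, 40, 47, 56]
72 [277.8 248.4] [42, 43, 44, 42, 43, 44, 42, 38, 39, 40, 39]
76 [277.8 251.3] [75, 73, 73, 75, 75, 73, 70, 71, 70, 69, 67]
80 [277.7 254.3] [83, 83, 84, 84, 86, 88, 88, 91, 95, 95, 96]
84 [277.6 257.4] [60, 61, 61, 61, 62, 61, 60, 61, 62, 66, 80]
```

```bash
python3 -m crank '[{"travel":[0.013,-0.012,0],"twist":0,"grip":0},{"travel":[0,0,-0.1],"twist":0,"grip":0},{"travel":[0,0,-0.15],"twist":0,"grip":0},{"travel":[0,0,-0.15],"twist":0,"grip":0},{"travel":[0,0,-0.1],"twist":0,"grip":0},{"travel":[0,0,0],"twist":0,"grip":0},{"travel":[0,0,0],"twist":0,"grip":0}]'
python3 - <<'E'
from h import *
o=manip.get_obs()["position"]; z0=o[2]-113.3; print(np.round(o,1),z0)
for c in ["wrist","scene","side"]:
    p=vision.capture(c); f=p["frame"].astype(int); g=f.max(2)
    port=proj(p,[[416.3,-367.2,108]])[0]; st=proj(p,[[o[0],o[1],110+z] for z in (0,8)])
    print(c,"port exp",np.round(port,1),"stem exp",np.round(st,1).tolist())
    u,v=np.round(port).astype(int)
    for y in range(v-24 if c=="wrist" else v-12,v+25 if c=="wrist" else v+13,2): print(y,u-24,(g[y,u-24:u+25]//10).tolist() if c=="wrist" else (g[y,u-14:u+15]//10).tolist())
E
```

```text
time_s: 19.8
position: [417.6, -368.0, 209.6]
eef_rot: [3.142, 0.001, 2.521]
ft_force: [0.3, -0.3, 0.3]
gripper_width: 25.6
gripper_force: 60.2
[ 417.6 -368.   209.6] 96.30066073427291
wrist port exp [278.2 213.6] stem exp [[278.3, 216.3], [278.2, 219.7]]
190 254 [10, 10, 10, 10, 12, 14, 14, 14, 14, 14, 14, 14, 14, 14, 14, 15, 15, 16, 15, 8, 9, 8, 5, 4, 7, 7, 4, 9, 11, 8, 13, 23, 25, 25, 25, 24, 24, 23, 23, 23, 23, 23, 23, 23, 23, 23, 24, 23, 23]
192 254 [11, 10, 10, 10, 13, 15, 14, 14, 14, 15, 14, 15, 15, 15, 8, 5, 2, 2, 1, 1, 3, 2, 2, 2, 4, 3, 2, 4, 3, 3, 3, 2, 2, 3, 6, 13, 24, 25, 24, 24, 24, 23, 23, 23, 23, 24, 24, 23, 24]
194 254 [11, 11, 10, 11, 14, 14, 14, 14, 14, 15, 15, 8, 4, 2, 1, 2, 1, 2, 2, 2, 2, 2, 2, 1, 2, 4, 3, 3, 4, 4, 4, 3, 3, 3, 3, 4, 2, 3, 7, 16, 25, 25, 24, 25, 24, 17, 25, 24, 24]
196 254 [11, 10, 10, 11, 15, 15, 14, 15, 15, 5, 1, 1, 1, 2, 2, 2, 2, 2, 2, 2, 1, 3, 2, 2, 2, 2, 4, 4, 4, 4, 4, 3, 4, 4, 3, 4, 4, 4, 2, 2, 5, 12, 14, 15, 13, 13, 13, 17, 25]
198 254 [10, 10, 10, 11, 15, 15, 14, 8, 2, 2, 2, 3, 2, 3, 2, 2, 2, 1, 2, 1, 1, 1, 0, 2, 1, 2, 1, 1, 0, 0, 2, 2, 3, 
[... 5817 characters left out ...]
6, 6, 7, 8, 8, 9, 10, 11, 9]
191 304 [21, 21, 20, 18, 15, 11, 6, 3, 2, 2, 3, 5, 8, 8, 5, 3, 2, 3, 5, 6, 6, 6, 7, 8, 8, 9, 10, 10, 7]
193 304 [16, 20, 23, 23, 19, 12, 6, 2, 2, 2, 2, 3, 3, 3, 3, 2, 2, 3, 5, 5, 6, 7, 7, 8, 9, 10, 11, 10, 7]
195 304 [17, 17, 16, 12, 8, 4, 2, 2, 2, 2, 2, 2, 3, 3, 2, 3, 2, 2, 2, 5, 9, 10, 10, 8, 8, 10, 11, 10, 6]
197 304 [14, 13, 13, 12, 11, 9, 7, 6, 5, 3, 3, 3, 2, 3, 3, 4, 4, 5, 6, 9, 12, 13, 13, 13, 12, 12, 11, 9, 6]
199 304 [13, 12, 12, 14, 15, 14, 14, 13, 13, 12, 12, 13, 14, 16, 17, 18, 20, 22, 23, 23, 23, 22, 20, 17, 15, 14, 14, 13, 12]
201 304 [14, 14, 15, 18, 22, 23, 21, 19, 18, 18, 20, 23, 24, 24, 24, 24, 24, 24, 24, 24, 24, 24, 24, 24, 23, 20, 17, 15, 14]
```

Stem is centred within about 1 mm in all views; lowering the remaining 32 mm.

```bash
python3 -m crank '[{"travel":[0,0,-0.1],"twist":0,"grip":0},{"travel":[0,0,-0.15],"twist":0,"grip":0},{"travel":[0,0,-0.15],"twist":0,"grip":0},{"travel":[0,0,-0.1],"twist":0,"grip":0},{"travel":[0,0,-0.04],"twist":0,"grip":0},{"travel":[0,0,0],"twist":0,"grip":0},{"travel":[0,0,0],"twist":0,"grip":0},{"travel":[0,0,0],"twist":0,"grip":0}]'
python3 - <<'E'
from h import *
o=manip.get_obs()["position"]; print(np.round(o,1))
for c in ["side","scene"]:
    p=vision.capture(c); g=p["frame"].max(2); save(p,c+"9.png")
    print(c,np.round(proj(p,[[o[0],o[1],o[2]-113.3+45]]),1), np.round(proj(p,[[416.3,-367.2,108]]),1))
    u,v=np.round(proj(p,[[416.3,-367.2,108]])[0]).astype(int)
    for y in range(v-14,v+7): print(y,u-12,(g[y,u-12:u+13]//10).tolist())
p=vision.capture("wrist"); q=[454.5,-316.5]; save(p,"w9.png")
for r in vision.recognise("knob",p)[:1]: print("knob",r["score"],towld(p,r["position"]))
E
```

```text
time_s: 20.95
position: [417.6, -368.0, 177.4]
eef_rot: [-3.141, 0.001, 2.521]
ft_force: [0.0, 0.3, -0.6]
gripper_width: 25.0
gripper_force: 60.2
[ 417.6 -368.   177.4]
side [[327.2 188.6]] [[327.8 189.2]]
175 316 [6, 6, 6, 6, 6, 6, 6, 6, 6, 6, 8, 11, 11, 8, 6, 6, 6, 6, 6, 6, 6, 7, 7, 7, 8]
176 316 [6, 6, 6, 6, 6, 6, 6, 6, 6, 6, 8, 11, 12, 9, 6, 6, 6, 6, 6, 6, 6, 7, 7, 8, 9]
177 316 [6, 6, 6, 6, 6, 6, 6, 6, 6, 6, 8, 11, 12, 9, 6, 5, 6, 6, 6, 6, 6, 7, 7, 8, 9]
178 316 [6, 6, 6, 6, 6, 6, 6, 6, 6, 6, 8, 11, 12, 9, 6, 6, 6, 6, 6, 6, 6, 7, 7, 8, 9]
179 316 [6, 6, 6, 6, 6, 6, 6, 6, 6, 6, 8, 12, 12, 9, 6, 5, 6, 6, 6, 6, 6, 7, 7, 8, 9]
180 316 [6, 6, 6, 6, 6, 6, 6, 6, 6, 6, 8, 11, 12, 9, 6, 6, 6, 6, 6, 6, 6, 7, 7, 8, 9]
181 316 [6, 6, 6, 6, 6, 6, 6, 6, 6, 6, 8, 11, 11, 8, 6, 6, 6, 6, 6, 6, 6, 7, 8, 8, 9]
182 316 [6, 6, 6, 6, 6, 6, 6, 6, 6, 6, 8, 11, 10, 7, 6, 6, 6, 6, 6, 6, 6, 7, 8, 9, 9]
183 316 [6, 6, 6, 6, 6, 6, 6, 6, 6, 6, 9, 11, 9, 7, 6, 6, 6, 6, 6, 6, 7, 7, 8, 9, 10]
184 316 [6, 6, 6, 6, 6, 6, 6, 6, 6, 6, 9, 11, 9, 6, 6, 6, 6, 6, 6, 6, 6, 7, 7, 9, 10]
185 316 [6, 6, 6, 6, 6, 6, 6, 6, 6
[... 2410 characters left out ...]
, 13]
249 320 [15, 15, 15, 15, 16, 10, 0, 2, 2, 3, 2, 2, 4, 1, 2, 2, 3, 2, 2, 1, 4, 9, 14, 16, 14]
250 320 [15, 15, 15, 16, 15, 3, 2, 2, 3, 2, 3, 5, 10, 10, 9, 3, 2, 2, 2, 2, 2, 2, 10, 16, 14]
251 320 [15, 15, 15, 16, 11, 1, 2, 1, 3, 3, 3, 5, 10, 12, 11, 5, 3, 3, 3, 3, 2, 1, 7, 15, 13]
252 320 [15, 15, 15, 16, 7, 1, 2, 2, 2, 2, 2, 2, 4, 8, 7, 4, 3, 2, 3, 2, 2, 2, 5, 12, 13]
253 320 [14, 14, 15, 16, 4, 1, 2, 2, 3, 2, 3, 2, 2, 2, 2, 2, 2, 3, 3, 3, 2, 2, 4, 10, 13]
254 320 [20, 20, 14, 15, 6, 2, 4, 2, 2, 3, 3, 3, 2, 2, 3, 3, 3, 3, 2, 2, 2, 2, 4, 9, 12]
255 320 [23, 23, 20, 21, 21, 1, 4, 2, 2, 3, 3, 3, 3, 3, 3, 2, 3, 2, 2, 3, 3, 2, 5, 10, 12]
knob 0.96 [ 470.89200149 -291.70093179  129.06955503]
```

```bash
python3 -c "
from station import manip
print(manip.close_job())"
```

```text
the job is handed in; nothing more can be done
None
```

I turned the crank one full turn clockwise and parked its knob opposite the port. The gripper now holds the thermometer upright, within about 1 mm of the port's centre and with the ring about level with its mouth, and the job is handed in. No verdict came back, so this rests on the last camera and force readings.

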